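# Clear the saucer and spring the spice lid

## Task

The saucer standing on the spring lid of the chopping board is in the way. Without picking it up, push it with your fingertips off the lid onto the free part of the board, until it stands wholly clear of the lid. Then press the lid down at its front edge until the touch catch lets go, and let go so that it springs up ajar; do not disturb the other saucer, the grinder or the pot.

Things in the scene. Friction and masses are not known exactly. Their poses are not given: they have to be found in the camera images.
- station: Fixed thick wooden chopping board, 300 (x) x 500 (y) x 60 mm high, on the counter. Origin at the centre of its underside; x points away from the robot, y along its length to the left, z up. A square spring lid lies in it, centred at x 0, y +140 mm; the rest (y -250 to +62 mm) is plain board; the other saucer and the grinder stand on its right end (beyond y -120 mm).
- lid_opening (a point): Centre of the lid's square opening (158 x 158 mm) in the board, at the height of the board's top (60 mm); fixed to the board, axes as the board's. It does not move with the lid.
- lid (a joint): Angle (rad) of the wooden lid, 150 x 150 x 10 mm, no handle; hinge along y at its far (+x) edge. 0 = shut on the touch catch, top 1 mm above the board; negative = pressed in (stop -0.062); positive = front edge up. A spring lifts it (2 N at the front). Pressing the front edge in 5 to 6 mm (4 N, briefly more; hard stop at 9 mm) trips the catch for good; let go and it rises to about 0.4 in 1 s.
- lid_press (a point): Place to press: on the lid's top, 17 mm in from the middle of its free (front, -x) edge; it moves with the lid. First touch can jolt by 6 N before the lid has sunk: press by depth, or to 12 N or more.
- saucer: The loose white ceramic saucer that stands on the lid at the start: round, 110 mm across the rim, 20 mm high, narrower at the foot, about 0.16 kg, slides when pushed at its rim. Origin at the centre of its underside, z up.
- other_saucer: A second, same saucer on the free part of the board, to be left alone. Origin at the centre of its underside.
- grinder: Loose blue ceramic saffron grinder with brass lid and a crank (arm of 36 mm along its own x) on top, 56 mm wide, 92 mm high, to be left alone. Origin at the centre of its underside.
- pot: Loose steel pot with a copper bottom, 160 mm wide (208 mm over its two handles), 100 mm high, on the counter to the right of the board, to be left alone. Origin at the centre of its underside.
There are look-alikes about, which are no part of the job. What is shaped like the saucer but pink or purple is not meant.

How it is judged:
On the way, in this order (a step that is already met when the one before it is completed fails the run):
1. the saucer stands on the board, wholly clear of the lid, while the lid is still shut ((y of saucer in the frame of lid_opening below -0.13 m or x of saucer in the frame of lid_opening below -0.13 m or x of saucer in the frame of lid_opening above 0.13 m or (y of saucer in the frame of lid_opening below -0.116 m and (x of saucer in the frame of lid_opening below -0.116 m or x of saucer in the frame of lid_opening above 0.116 m))) and z of saucer in the frame of lid_opening above -0.005 m and angle between saucer's own z axis and vertical below 0.1 rad and value of joint lid below 0.05 rad), for 0.1 s.
2. the catch has let go and the lid has sprung ajar (value of joint lid above 0.3 rad), for 0.2 s.
At the end, for the whole second after the job is handed in: Lid ajar (over 0.3 rad); saucer flat and at rest on the board (height within 5 mm, tilt under 0.1 rad), its centre over 130 mm from the lid opening's centre along the board's -y or x (or over 116 mm along both); other saucer, grinder and pot within 20 mm of their start (value of joint lid above 0.3 rad and (y of saucer in the frame of lid_opening below -0.13 m or x of saucer in the frame of lid_opening below -0.13 m or x of saucer in the frame of lid_opening above 0.13 m or (y of saucer in the frame of lid_opening below -0.116 m and (x of saucer in the frame of lid_opening below -0.116 m or x of saucer in the frame of lid_opening above 0.116 m))) and z of saucer in the frame of lid_opening between -0.005 and 0.005 m and angle between saucer's own z axis and vertical below 0.1 rad and linear speed of saucer below 0.02 m/s and distance of each of other_saucer, grinder, pot from where it was at the start of the episode below 0.02 m); the robot touches nothing.
It fails at once if the saucer is lifted or tipped (z of saucer in the frame of lid_opening above 0.015 m or angle between saucer's own z axis and vertical above 0.35 rad).
It fails at once if the saucer is pushed off the board (z of saucer in the frame of lid_opening below -0.02 m).
It fails at once if the lid springs up while the saucer is still on it (value of joint lid above 0.1 rad and y of saucer in the frame of lid_opening above -0.11 m and x of saucer in the frame of lid_opening between -0.11 and 0.11 m).
It fails at once if the other saucer, the grinder or the pot is disturbed (distance of any of other_saucer, grinder, pot from where it was at the start of the episode above 0.02 m or angle between any of other_saucer, grinder, pot's own z axis and vertical above 0.3 rad).
It also fails if it takes over 51 s, if anything falls off the work surface, if the arm or the gripper's body presses on something with over 40 N, if the wrist force passes 120 N, or if a joint passes its speed limit or range.

## Robot

A 7-joint arm with a two-finger parallel gripper is mounted at the origin on the work surface. World frame = base frame: x ahead of the robot, y to its left, z up, the work surface at z = 0. Lengths are in m, angles in rad, forces in N, time in s.
With the tool pointing down it reaches from about 0.4 to 0.85 m from the base axis. Payload 4.4 kg.
Tool frame: the origin (TCP) lies at the very end of the fingers, on their centre line; the grasp point (between the pads) lies 19 mm behind it; z points along the fingers, y is the line along which they close (so a half turn about z gives the same grasp; the last joint's range is limited). The gripper opens to 94 mm and grips with 3 to 60 N. Pads are 16 mm wide; open, the fingers measure 119 mm over their backs; the gripper's body (75 mm by 177 mm) begins 78 mm behind the grasp point.
Start: joints at [1.133, 0.628, 0.038, 1.517, -0.027, 0.996, -0.02], TCP at [0.236, -0.606, 0.205] pointing down, gripper open.
Joint ranges: [-3.06, 3.06], [-0.37, 2.12], [-1.25, 1.32], [0.18, 2.47], [-1.1, 4.24], [0.23, 1.98], [-2.94, 2.94]. Speed limits (rad/s): [2.57, 2.57, 3.14, 3.14, 3.14, 3.14, 3.14].

## Interface

Orientations are given as [roll, pitch, yaw] about the fixed x, y, z axes, in that order (R = Rz(yaw) Ry(pitch) Rx(roll)).
In Python, from workcell import status, capture, bot gives the robot as it stands.
- The arm moves only by the shell command python3 -m jog 'ROWS'. ROWS is JSON, a list of rows, each an object with "grip": the closure, from -1 (fully open) to 1 (shut), so that 0 is half open; "xyz": the shift along the world's x, y, z as a fraction of full scale, a list of three; "roll": the turn about the world's z as a fraction of full scale. In form: [{"grip": grip, "xyz": [tx, ty, tz], "roll": roll}, ...]. A call has 1 to 10 rows; each row is the pose to reach, as a shift and turn from the pose commanded when the call began; what a row does not reach only later rows make up. Full scale, the value 1, is 0.6 m for a shift and 60 degrees for a turn. A row lasts 1/12 s, in which the tool goes at most 41.7 mm and 7.16 degrees, less where a joint would pass 70% of its speed; a pose out of reach is approached as far as the arm can. A call with a number of a shift or a turn outside -1 to 1 is refused whole. A call with a gripper value outside its range is refused whole. The fingers move at their own pace and stop on an object; the grip force is fixed at half the most. Time passes only in rows, so rows that repeat a pose let the fingers close. It gives the time, the measured TCP pose, the force, the opening and the grip force at its end, in the units of the state.
- status.get_state(): the state, without advancing time (a new reading comes with each control period).
- capture(name): name is "scene" or "top"; returns a dict with "color" (420x560x3 uint8, red, green, blue), "mtx" (3x3 intrinsics, pixels), "k1" (the pictures are not rectified: a ray, as slopes to the right and down, at radius r is drawn at 1 + k1 r^2 times it, then the intrinsics apply), "rvec" (rotation vector, rad) and "tvec" (3), from world to camera coordinates, as OpenCV has them. Camera axes: x right, y down, z forward; pixel columns grow to the right and rows downward; lengths in m; the calibration is good to about 2 mm. A picture is of the moment at which its call begins. There is no depth.
- bot.sign_off(): hands the job in; it is judged then, once.
The state is a dict: "clock": time; "joints": joint angles; "dq": joint speeds; "effort": joint torques, N m; "tcp_pos": TCP position; "orientation": TCP orientation; "force": force on the tool from outside, world axes, zero at the start; "torque": the same for the moment, N m; "finger_gap": opening from 0.0 (shut) to 1.0 (fully open); "gripper_force": force on a finger pad.
Only numpy, scipy, OpenCV 4.12 (cv2) and the standard library are available. Lean on these libraries where they do the work, as an engineer would, in place of code of your own. Each camera call takes 0.05 s, during which the arm holds its last target. There are 200 camera calls.

## Working session

There is one attempt and no reset: what is moved stays moved. The work goes in short steps, Python scripts to look and compute and a shell command to move; the robot and the scene stay as the last step left them, time stands still between calls to the robot, and variables do not carry over. Pictures are saved under pics/ and viewed, at most 10 in all, crops included, and the job is handed in when it is done.

```bash
mkdir -p pics; cat > h.py <<'E'
import numpy as np, cv2
from workcell import status, capture, bot
def ray(c,uv):
    R=cv2.Rodrigues(np.array(c["rvec"],float))[0]; t=np.array(c["tvec"],float).ravel()
    K=np.array(c["mtx"],float)
    n=cv2.undistortPoints(np.array(uv,float).reshape(-1,1,2),K,np.array([c["k1"],0,0,0],float)).reshape(-1,2)
    d=np.c_[n,np.ones(len(n))]@R
    return -R.T@t,d
def plane(c,uv,z):
    o,d=ray(c,uv); return o+d*((z-o[2])/d[:,2])[:,None]
def proj(c,p):
    return cv2.projectPoints(np.array(p,float).reshape(-1,1,3),np.array(c["rvec"],float),np.array(c["tvec"],float),np.array(c["mtx"],float),np.array([c["k1"],0,0,0],float))[0].reshape(-1,2)
def shot(n,f,s=1):
    c=capture(n); im=np.array(c["color"]); cv2.imwrite("pics/"+f+".png",cv2.resize(im[:,:,::-1],None,fx=s,fy=s,interpolation=cv2.INTER_CUBIC)); return c
E
python3 - <<'E'
from h import *
import pickle
cs={n:shot(n,n+"0",1.4) for n in("scene","top")}
pickle.dump(cs,open("c0.pkl","wb"))
for n,c in cs.items(): print(n,ray(c,[[280,210]]))
print(status.get_state())
E
```

```text
scene (array([ 1.29653824, -0.13948351,  1.36886004]), array([[-0.49094039,  0.07176401, -0.86823835]]))
top (array([ 0.43047486, -0.02760172,  1.21151658]), array([[ 0.12934366, -0.01134111, -0.99167543]]))
{'clock': 0.1, 'joints': array([ 1.13320428,  0.62922641,  0.03842797,  1.51822493, -0.02697693,
        0.99632655, -0.0199963 ]), 'dq': array([ 0.00017766, -0.00258929,  0.00124541, -0.00395079, -0.0001504 ,
        0.00066552,  0.00082876]), 'effort': array([ 3.85648178e-03, -5.50782895e+01,  1.14792578e+00, -1.87114942e+01,
       -5.20941080e-02,  1.92424434e-02,  7.53148106e-05]), 'tcp_pos': array([ 0.2359546 , -0.60503222,  0.20467721]), 'orientation': array([-3.13992505e+00,  2.40077639e-05,  3.71822881e-01]), 'force': array([-0.68621943,  0.88500052,  0.03248385]), 'torque': array([ 0.02189683, -0.01184323,  0.03181997]), 'gripper_force': 0.0, 'finger_gap': 0.9999187149838205}
```

View pics/top0.png

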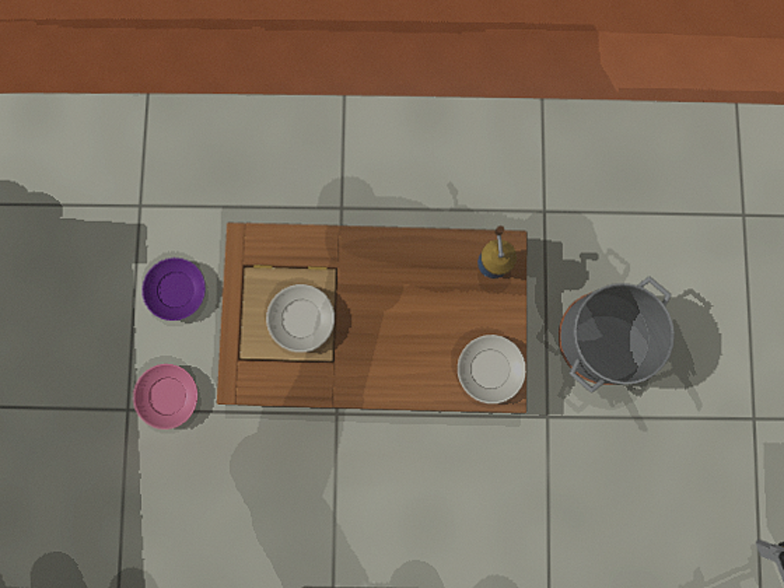

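View pics/scene0.png

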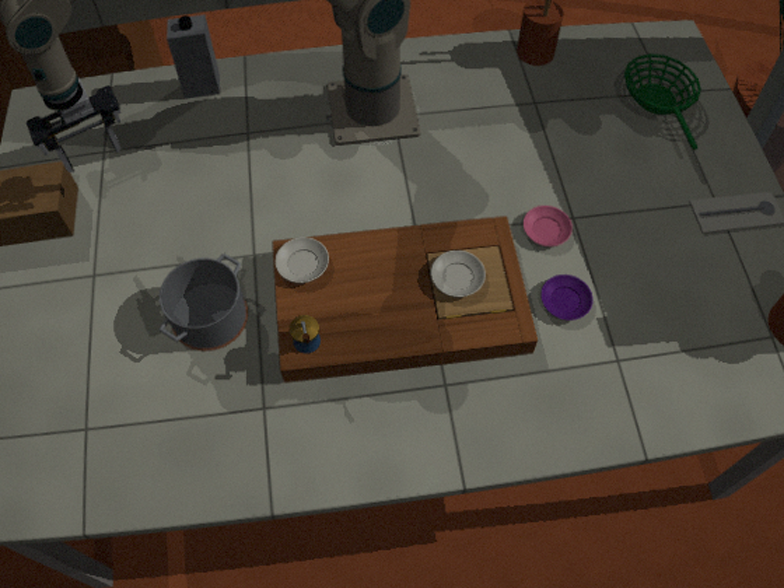

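The top view (784 px wide) shows the white saucer on the pale lid at about (300,318). The other white saucer is at (491,369), the grinder at (497,258) and the pot at (622,333). Saucer-shaped candidates are the white one on the lid, the white one at the right end, the purple at (174,289) and the pink at (166,396). Only the white one at (300,318) stands on the lid, so it is the one meant. Next I measure and confirm in a crop.

```bash
cat > m.py <<'E'
from h import *
def saucers(c,z=0.08):
    im=np.array(c["color"]); hsv=cv2.cvtColor(im,cv2.COLOR_RGB2HSV)
    corners=CORN=None
    m=((hsv[:,:,1]<40)&(hsv[:,:,2]>90)).astype(np.uint8)
    # board region
    p=proj(c,BOARD); bm=np.zeros_like(m); cv2.fillConvexPoly(bm,p.astype(np.int32),1)
    m=cv2.morphologyEx(m&bm,cv2.MORPH_CLOSE,np.ones((7,7),np.uint8))
    out=[]
    for k in cv2.findContours(m,cv2.RETR_EXTERNAL,cv2.CHAIN_APPROX_NONE)[0]:
        if cv2.contourArea(k)<600: continue
        h=cv2.convexHull(k)
        P=plane(c,h.reshape(-1,2),z)[:,:2].astype(np.float32)
        (cc,r)=cv2.minEnclosingCircle(P); out.append((np.round(cc,4),round(2*r,4),np.round(cv2.fitEllipse(k)[0],1)))
    return out
BOARD=None
E
python3 - <<'E'
import pickle,m
from h import *
cs=pickle.load(open("c0.pkl","rb"))
for n in cs:
    c=cs[n]; im=np.array(c["color"]); hsv=cv2.cvtColor(im,cv2.COLOR_RGB2HSV)
    w=((hsv[:,:,0]<20)&(hsv[:,:,1]>70)).astype(np.uint8)
    w=cv2.morphologyEx(w,cv2.MORPH_OPEN,np.ones((5,5),np.uint8))
    if n=="top":
        w[:80]=0; w[:,380:]=0
        ks=cv2.findContours(w,cv2.RETR_EXTERNAL,cv2.CHAIN_APPROX_NONE)[0]
        k=max(ks,key=cv2.contourArea)
        P=plane(c,k.reshape(-1,2),0.06)[:,:2].astype(np.float32)
        rc=cv2.minAreaRect(P); print("board",rc,cv2.boxPoints(rc))
        b=cv2.boxPoints(rc); m.BOARD=np.c_[b,np.full(4,.06)]
        # lid: manual corners
        print("lid corners",plane(c,np.array([[243,266],[336,268],[333,361],[240,359]])/1.4,0.061))
for n in cs: print(n,m.saucers(cs[n]))
np.save("board.npy",m.BOARD)
im=np.array(cs["top"]["color"])[150:300,150:390,::-1]
cv2.imwrite("pics/crop.png",cv2.resize(im,None,fx=3,fy=3,interpolation=cv2.INTER_CUBIC))
E
```

```text
board ((0.5464616417884827, -0.009951233863830566), (0.49679723381996155, 0.3033367097377777), 89.38250732421875) [[ 0.39212507 -0.25670087]
 [ 0.69544417 -0.25996998]
 [ 0.7007982   0.2367984 ]
 [ 0.39747912  0.24006751]]
lid corners [[0.62328927 0.20514942 0.061     ]
 [0.62220355 0.0517919  0.061     ]
 [0.46998586 0.05302565 0.061     ]
 [0.4706874  0.20378355 0.061     ]]
scene [(array([0.5371, 0.1037]), 0.108, array([326.8, 194.9])), (array([ 0.4509, -0.1975]), 0.1301, array([215.5, 183.5]))]
top [(array([ 0.4613, -0.1993]), 0.109, array([350.7, 263.3])), (array([0.5375, 0.1069]), 0.1099, array([214.2, 226.8]))]
```

View pics/crop.png

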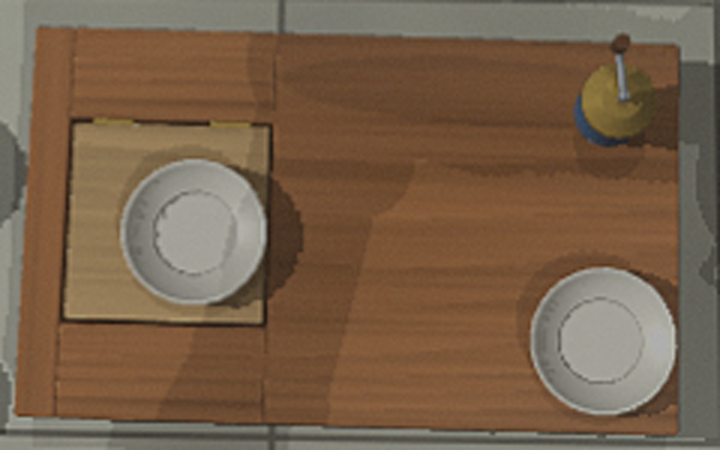

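The crop confirms the target: a white saucer (crop px 195,232) on the pale lid, separate from the one at (603,340). Its measured centre is (0.537, 0.106) with a diameter of 0.110, which fits. The lid centre is about (0.547, 0.129). I will push toward -y with two half-open fingertips side by side along x.

```bash
python3 -m jog '[{"grip":0,"xyz":[0.3,0.6,0],"roll":0.6},{"grip":0,"xyz":[0.3,0.6,0],"roll":0.6},{"grip":0,"xyz":[0.3,0.6,0],"roll":0.6},{"grip":0,"xyz":[0.3,0.6,0],"roll":0.6},{"grip":0,"xyz":[0.3,0.6,0],"roll":0.6},{"grip":0,"xyz":[0.3,0.6,0],"roll":0.6},{"grip":0,"xyz":[0.3,0.6,0],"roll":0.6},{"grip":0,"xyz":[0.3,0.6,0],"roll":0.6},{"grip":0,"xyz":[0.3,0.6,0],"roll":0.6},{"grip":0,"xyz":[0.3,0.6,0],"roll":0.6}]'
```

```text
clock: 0.93
tcp_pos: [0.4175, -0.2413, 0.2054]
orientation: [-3.141, -0.002, 1.004]
force: [-0.2, 0.1, -0.2]
finger_gap: 0.503
gripper_force: 0.0
```

```bash
python3 -m jog '[{"grip":0,"xyz":[0.2,0.73,0],"roll":0.54},{"grip":0,"xyz":[0.2,0.73,0],"roll":0.54},{"grip":0,"xyz":[0.2,0.73,0],"roll":0.54},{"grip":0,"xyz":[0.2,0.73,0],"roll":0.54},{"grip":0,"xyz":[0.2,0.73,0],"roll":0.54},{"grip":0,"xyz":[0.2,0.73,0],"roll":0.54},{"grip":0,"xyz":[0.2,0.73,0],"roll":0.54},{"grip":0,"xyz":[0.2,0.73,0],"roll":0.54},{"grip":0,"xyz":[0.2,0.73,0],"roll":0.54},{"grip":0,"xyz":[0.2,0.73,0],"roll":0.54}]'
python3 -m jog '[{"grip":0,"xyz":[0,0.06,0]},{"grip":0,"xyz":[0,0.06,0]},{"grip":0,"xyz":[0,0.06,0]}]'
```

```text
clock: 1.77
tcp_pos: [0.5262, 0.1581, 0.2052]
orientation: [-3.141, 0.0, 1.566]
force: [1.2, -0.2, 0.0]
finger_gap: 0.498
gripper_force: 0.0schema error: expected keys grip, xyz, roll
```

```bash
python3 -m jog '[{"grip":0,"xyz":[0.018,0.065,0],"roll":0},{"grip":0,"xyz":[0.018,0.065,0],"roll":0},{"grip":0,"xyz":[0.018,0.065,0],"roll":0},{"grip":0,"xyz":[0.018,0.065,0],"roll":0}]'
```

```text
clock: 2.1
tcp_pos: [0.5366, 0.1945, 0.2048]
orientation: [-3.14, 0.001, 1.566]
force: [-0.1, 0.3, -0.4]
finger_gap: 0.501
gripper_force: 0.0
```

```bash
python3 -m jog '[{"grip":0,"xyz":[0,0,-0.06],"roll":0},{"grip":0,"xyz":[0,0,-0.12],"roll":0},{"grip":0,"xyz":[0,0,-0.18],"roll":0},{"grip":0,"xyz":[0,0,-0.21],"roll":0},{"grip":0,"xyz":[0,0,-0.225],"roll":0},{"grip":0,"xyz":[0,0,-0.225],"roll":0},{"grip":0,"xyz":[0,0,-0.225],"roll":0}]'
python3 - <<'E'
from h import *
import m
m.BOARD=np.load("board.npy")
c=shot("scene","s1",1.4); print(m.saucers(c))
c=shot("top","t1",1.4); print(m.saucers(c))
im=np.array(c["color"])[130:310,150:390,::-1]
cv2.imwrite("pics/t1c.png",cv2.resize(im,None,fx=3,fy=3,interpolation=cv2.INTER_CUBIC))
E
```

```text
clock: 2.68
tcp_pos: [0.5376, 0.1943, 0.0711]
orientation: [3.141, 0.0, 1.564]
force: [0.7, -0.1, -0.3]
finger_gap: 0.506
gripper_force: 0.0
[(array([0.5378, 0.1044]), 0.1075, array([328.5, 196. ])), (array([ 0.4471, -0.2053]), 0.1332, array([215.9, 180.4]))]
[(array([ 0.4613, -0.1993]), 0.109, array([350.7, 263.3])), (array([0.5385, 0.1069]), 0.1096, array([214. , 226.8]))]
```

View pics/s1.png

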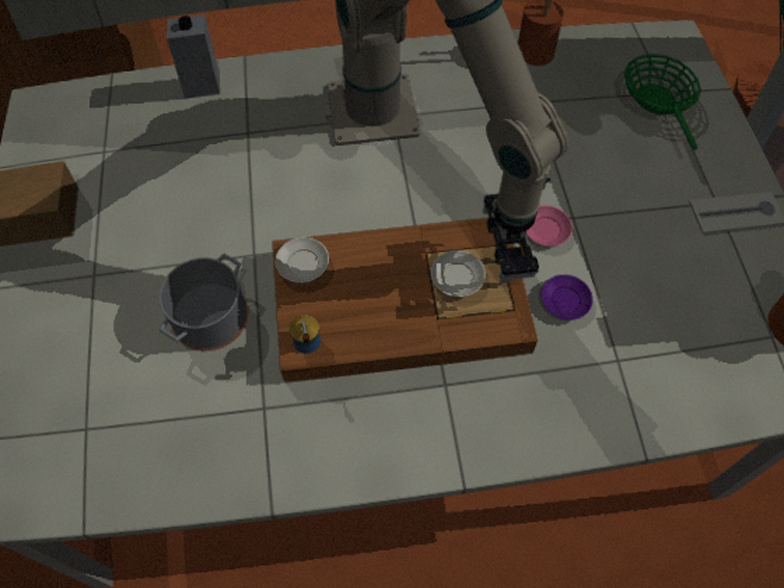

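The hand (about px 515,260) is down on the +y side of the saucer (px 458,274), with both tips over the lid. I push slowly and check the contact.

```bash
python3 -m jog '[{"grip":0,"xyz":[0,-0.02,0],"roll":0},{"grip":0,"xyz":[0,-0.035,0],"roll":0},{"grip":0,"xyz":[0,-0.045,0],"roll":0},{"grip":0,"xyz":[0,-0.052,0],"roll":0},{"grip":0,"xyz":[0,-0.059,0],"roll":0},{"grip":0,"xyz":[0,-0.066,0],"roll":0},{"grip":0,"xyz":[0,-0.073,0],"roll":0},{"grip":0,"xyz":[0,-0.08,0],"roll":0},{"grip":0,"xyz":[0,-0.087,0],"roll":0},{"grip":0,"xyz":[0,-0.09,0],"roll":0}]'
python3 - <<'E'
from h import *
import m
m.BOARD=np.load("board.npy")
c=shot("top","t2",1.4); print(m.saucers(c))
c=shot("scene","s2",1.4); print(m.saucers(c))
E
```

```text
clock: 3.62
tcp_pos: [0.5371, 0.1407, 0.0705]
orientation: [-3.142, 0.0, 1.565]
force: [0.9, 1.2, -0.1]
finger_gap: 0.502
gripper_force: 0.7
[(array([ 0.4612, -0.1993]), 0.109, array([350.7, 263.3])), (array([0.5367, 0.0873]), 0.1096, array([225.6, 226.4])), (array([ 0.5459, -0.0087]), 0.5704, array([314.8, 247.8]))]
[(array([0.5356, 0.0844]), 0.1078, array([318.9, 195.4])), (array([ 0.4415, -0.2009]), 0.1236, array([215.6, 181. ]))]
```

The saucer slides with the tips: it is at y 0.086, 54 mm ahead of the TCP, with about 1 N of force. Carrying on.

```bash
python3 -m jog '[{"grip":0,"xyz":[0,-0.01,0],"roll":0},{"grip":0,"xyz":[0,-0.02,0],"roll":0},{"grip":0,"xyz":[0,-0.03,0],"roll":0},{"grip":0,"xyz":[0,-0.04,0],"roll":0},{"grip":0,"xyz":[0,-0.05,0],"roll":0},{"grip":0,"xyz":[0,-0.06,0],"roll":0},{"grip":0,"xyz":[0,-0.07,0],"roll":0},{"grip":0,"xyz":[0,-0.08,0],"roll":0},{"grip":0,"xyz":[0,-0.09,0],"roll":0},{"grip":0,"xyz":[0,-0.1,0],"roll":0}]'
python3 - <<'E'
from h import *
import m
m.BOARD=np.load("board.npy")
c=shot("top","t3",1.4); print(m.saucers(c))
c=shot("scene","s3",1.4); print(m.saucers(c))
E
```

```text
clock: 4.55
tcp_pos: [0.5368, 0.0804, 0.0703]
orientation: [-3.141, 0.0, 1.565]
force: [-0.9, 0.7, -0.1]
finger_gap: 0.5
gripper_force: 0.4
[(array([ 0.4612, -0.1993]), 0.109, array([350.7, 263.3])), (array([0.5366, 0.0263]), 0.1091, array([257. , 224.2])), (array([0.513 , 0.1213]), 0.3247, array([208. , 233.7]))]
[(array([0.5359, 0.0215]), 0.1075, array([296.9, 198.5])), (array([ 0.4502, -0.2001]), 0.1256, array([215.4, 182.1]))]
```

View pics/s3.png

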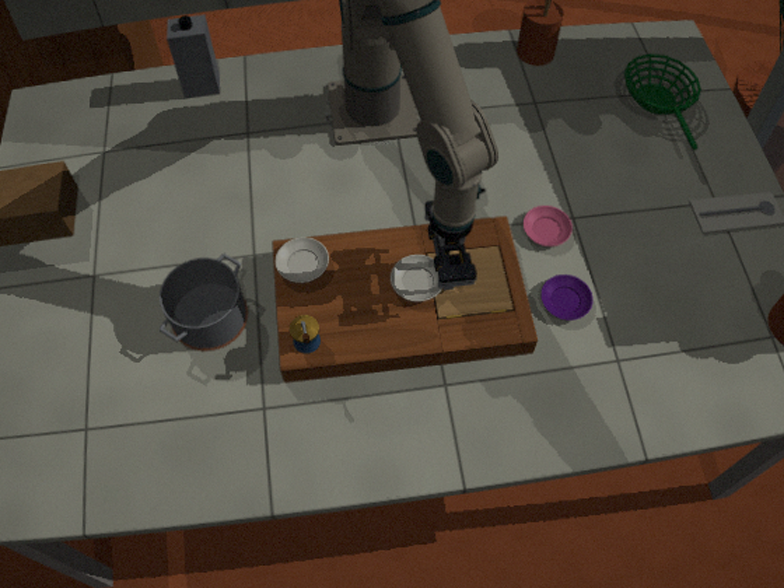

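The saucer (px 416,278) has mostly left the lid and is still flat, with the tips behind it at (455,275). It needs about 54 mm more.

```bash
python3 -m jog '[{"grip":0,"xyz":[0,-0.01,0],"roll":0},{"grip":0,"xyz":[0,-0.02,0],"roll":0},{"grip":0,"xyz":[0,-0.03,0],"roll":0},{"grip":0,"xyz":[0,-0.04,0],"roll":0},{"grip":0,"xyz":[0,-0.05,0],"roll":0},{"grip":0,"xyz":[0,-0.06,0],"roll":0},{"grip":0,"xyz":[0,-0.07,0],"roll":0},{"grip":0,"xyz":[0,-0.08,0],"roll":0},{"grip":0,"xyz":[0,-0.085,0],"roll":0},{"grip":0,"xyz":[0,-0.09,0],"roll":0}]'
python3 -m jog '[{"grip":0,"xyz":[0,0.03,0],"roll":0},{"grip":0,"xyz":[0,0.05,0],"roll":0},{"grip":0.5,"xyz":[0,0.05,0.06],"roll":0},{"grip":1,"xyz":[0,0.05,0.12],"roll":0},{"grip":1,"xyz":[0,0.05,0.15],"roll":0},{"grip":1,"xyz":[0,0.05,0.15],"roll":0},{"grip":1,"xyz":[0,0.05,0.15],"roll":0}]'
python3 - <<'E'
from h import *
import m
m.BOARD=np.load("board.npy")
c=shot("top","t4",1.4); print(m.saucers(c))
c=shot("scene","s4",1.4); print(m.saucers(c))
E
```

```text
clock: 5.48
tcp_pos: [0.5371, 0.0268, 0.0705]
orientation: [3.141, -0.0, 1.565]
force: [0.9, 1.5, 0.5]
finger_gap: 0.501
gripper_force: 0.6
clock: 6.07
tcp_pos: [0.5375, 0.0577, 0.1612]
orientation: [3.14, -0.0, 1.566]
force: [0.0, -0.4, -0.5]
finger_gap: 0.182
gripper_force: 0.0
[(array([ 0.4612, -0.1993]), 0.109, array([350.7, 263.3])), (array([ 0.5367, -0.0272]), 0.1099, array([276.5, 227.5])), (array([ 0.6148, -0.0094]), 0.5125, array([294., 224.]))]
[(array([ 0.5366, -0.0306]), 0.1074, array([279.4, 200.6]))]
```

The saucer is at about (0.537, -0.029), 158 mm from the lid's centre along -y, so it stands clear. Next I move the closed fingers above the press point (0.488, 0.129).

```bash
python3 -m jog '[{"grip":1,"xyz":[-0.04,0.06,0],"roll":0},{"grip":1,"xyz":[-0.083,0.119,0],"roll":0},{"grip":1,"xyz":[-0.083,0.119,0],"roll":0},{"grip":1,"xyz":[-0.083,0.119,-0.05],"roll":0},{"grip":1,"xyz":[-0.083,0.119,-0.1],"roll":0},{"grip":1,"xyz":[-0.083,0.119,-0.13],"roll":0},{"grip":1,"xyz":[-0.083,0.119,-0.145],"roll":0},{"grip":1,"xyz":[-0.083,0.119,-0.145],"roll":0},{"grip":1,"xyz":[-0.083,0.119,-0.145],"roll":0}]'
python3 - <<'E'
from h import *
c=shot("top","t5",1.4); cv2.imwrite("pics/t5c.png",cv2.resize(np.array(c["color"])[130:310,150:390,::-1],None,fx=3,fy=3,interpolation=cv2.INTER_CUBIC))
E
```

```text
clock: 6.92
tcp_pos: [0.4868, 0.1287, 0.073]
orientation: [-3.14, 0.0, 1.566]
force: [1.2, 0.9, 1.0]
finger_gap: 0.004
gripper_force: 0.0
```

View pics/t5c.png

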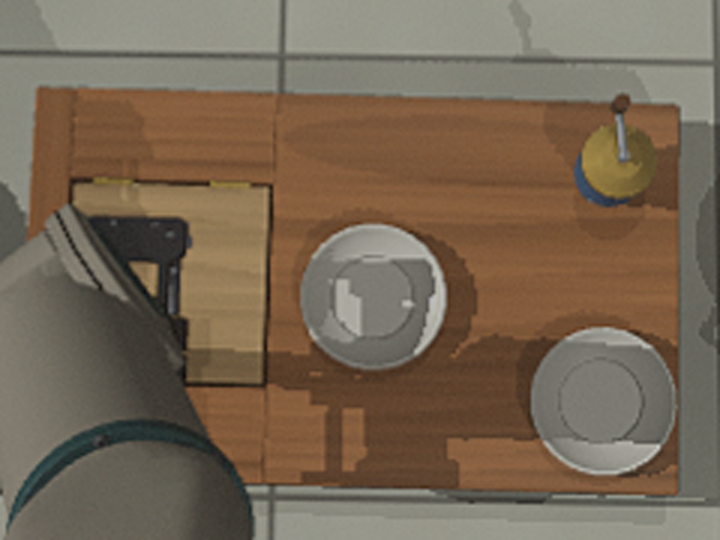

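The saucer (crop px 373,297) is clear of the lid's edge (268). The hand is over the lid's front and the tips themselves are hidden. I press down in small steps to about 5.5 mm of depth.

```bash
python3 -m jog '[{"grip":1,"xyz":[0,0,-0.008],"roll":0},{"grip":1,"xyz":[0,0,-0.014],"roll":0},{"grip":1,"xyz":[0,0,-0.018],"roll":0},{"grip":1,"xyz":[0,0,-0.021],"roll":0},{"grip":1,"xyz":[0,0,-0.024],"roll":0},{"grip":1,"xyz":[0,0,-0.027],"roll":0},{"grip":1,"xyz":[0,0,-0.029],"roll":0},{"grip":1,"xyz":[0,0,-0.029],"roll":0}]'
```

```text
clock: 7.63
tcp_pos: [0.4876, 0.1286, 0.0564]
orientation: [3.141, 0.0, 1.566]
force: [-0.2, -0.7, 3.7]
finger_gap: 0.005
gripper_force: 1.6
```

```bash
python3 -m jog '[{"grip":1,"xyz":[0,0,-0.002],"roll":0},{"grip":1,"xyz":[0,0,-0.003],"roll":0},{"grip":1,"xyz":[0,0,-0.003],"roll":0}]'
```

```text
clock: 7.88
tcp_pos: [0.4876, 0.1286, 0.0546]
orientation: [3.141, 0.0, 1.565]
force: [0.7, -0.0, 4.1]
finger_gap: 0.003
gripper_force: 2.2
```

```bash
python3 -m jog '[{"grip":1,"xyz":[0,0,0.06],"roll":0},{"grip":1,"xyz":[0,0,0.12],"roll":0},{"grip":1,"xyz":[0,0,0.18],"roll":0},{"grip":1,"xyz":[0,0,0.24],"roll":0},{"grip":1,"xyz":[0,0,0.3],"roll":0},{"grip":1,"xyz":[0,0,0.3],"roll":0},{"grip":1,"xyz":[-0.05,0.1,0.3],"roll":0},{"grip":1,"xyz":[-0.05,0.15,0.3],"roll":0},{"grip":1,"xyz":[-0.05,0.2,0.3],"roll":0},{"grip":1,"xyz":[-0.05,0.2,0.3],"roll":0}]'
python3 -m jog '[{"grip":1,"xyz":[0,0.08,0],"roll":0},{"grip":1,"xyz":[0,0.16,0],"roll":0},{"grip":1,"xyz":[0,0.2,0],"roll":0},{"grip":1,"xyz":[0,0.2,0],"roll":0},{"grip":1,"xyz":[0,0.2,0],"roll":0},{"grip":1,"xyz":[0,0.2,0],"roll":0},{"grip":1,"xyz":[0,0.2,0],"roll":0},{"grip":1,"xyz":[0,0.2,0],"roll":0}]'
python3 - <<'E'
from h import *
import m
m.BOARD=np.load("board.npy")
c=shot("top","t6",1.4); print(m.saucers(c))
c=shot("scene","s6",1.4); print(m.saucers(c))
E
```

```text
clock: 8.72
tcp_pos: [0.4548, 0.2586, 0.2346]
orientation: [3.141, -0.008, 1.577]
force: [-0.2, 0.8, -0.1]
finger_gap: 0.003
gripper_force: 0.0
clock: 9.38
tcp_pos: [0.4579, 0.3667, 0.2341]
orientation: [3.141, 0.001, 1.563]
force: [0.4, 0.1, 0.9]
finger_gap: 0.002
gripper_force: 0.0
[(array([ 0.4614, -0.1992]), 0.1088, array([350.7, 263.2])), (array([ 0.5365, -0.0272]), 0.1096, array([274. , 228.4]))]
[(array([ 0.5363, -0.0303]), 0.1078, array([279. , 201.4]))]
```

View pics/s6.png

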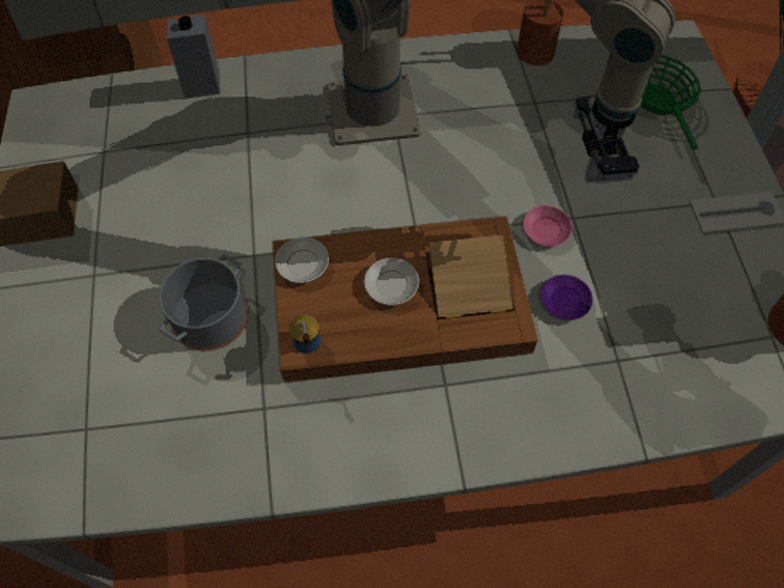

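View pics/t6.png

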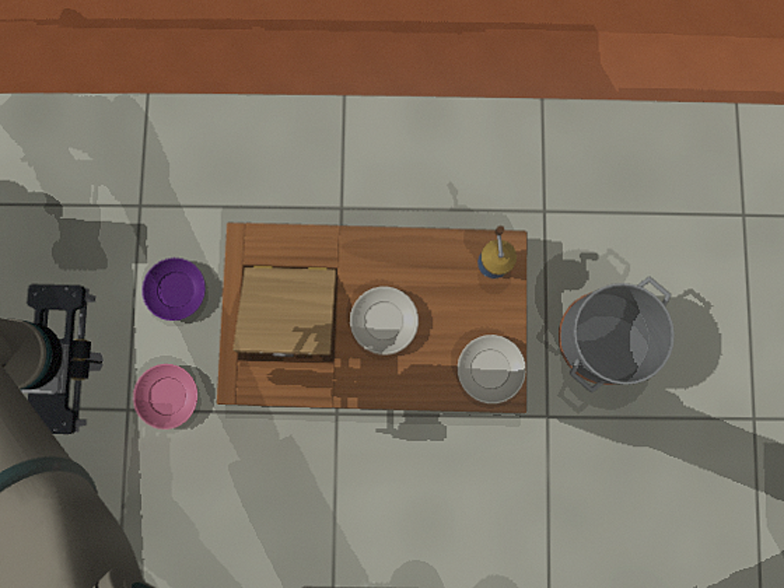

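The lid has lifted: its front edge is at top px (235,352)–(333,355) with a dark gap below, and at scene px (430,240)–(503,237). Everything else is where it was. I triangulate the front corners to get the angle.

```bash
python3 -m jog '[{"grip":1,"xyz":[0,0,0],"roll":0},{"grip":1,"xyz":[0,0,0],"roll":0},{"grip":1,"xyz":[0,0,0],"roll":0},{"grip":1,"xyz":[0,0,0],"roll":0},{"grip":1,"xyz":[0,0,0],"roll":0},{"grip":1,"xyz":[0,0,0],"roll":0}]'
python3 - <<'E'
from h import *
t=shot("top","t7");s=shot("scene","s7")
print("moved px top", cv2.absdiff(cv2.imread("pics/t7.png")[160:300,160:250],cv2.resize(cv2.imread("pics/t6.png"),(560,420),interpolation=cv2.INTER_AREA)[160:300,160:250]).mean())
for a,b in(((235,352),(430,240)),((333,355),(430,240)),((235,352),(503,237))):
    o1,d1=ray(t,np.array(a)/1.4);o2,d2=ray(s,np.array(b)/1.4);d1,d2=d1[0],d2[0]
    k,r,*_=np.linalg.lstsq(np.c_[d1,-d2],o2-o1,rcond=None); p=(o1+k[0]*d1+o2+k[1]*d2)/2
    print(p,"miss",np.sqrt(r),"angle",np.arctan2(p[2]-.061,.622-p[0]))
E
```

```text
clock: 9.98
tcp_pos: [0.4572, 0.3687, 0.2343]
orientation: [-3.142, -0.0, 1.566]
force: [-0.4, -0.5, 0.3]
finger_gap: 0.006
gripper_force: 0.0
moved px top 2.1854761904761904
[0.48249168 0.12255958 0.14755476] miss [0.14088219] angle 0.5553042782360708
[0.47762221 0.05263051 0.11853476] miss [0.00686972] angle 0.37921387995877714
[0.48016373 0.20523074 0.10188831] miss [0.00271409] angle 0.2806685199132029
```

The correct pairings give 0.38 and 0.28, both from corners picked by eye. I refine the corners on an enlarged crop before handing in.

```bash
python3 - <<'E'
import cv2,numpy as np
t=cv2.imread("pics/t7.png")[180:265,160:250]; s=cv2.imread("pics/s7.png")[155:240,295:385]
f=lambda i:cv2.resize(i,None,fx=4.4,fy=4.4,interpolation=cv2.INTER_CUBIC)
cv2.imwrite("pics/lid.png",np.hstack([f(t),f(s)]))
E
```

```text
(no output)
```

View pics/lid.png

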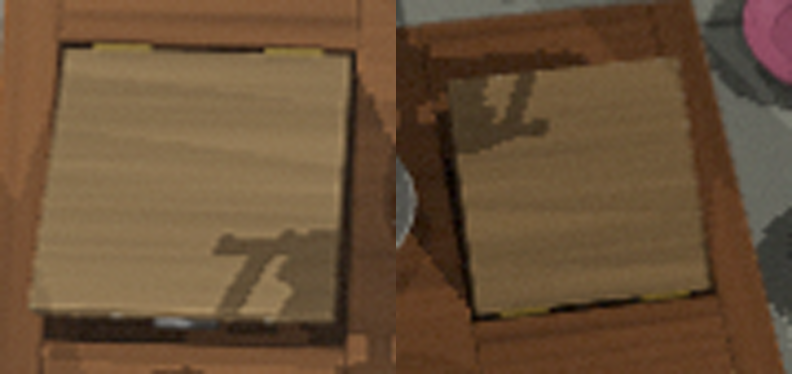

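The crop gives front corners at top (31,307) and (337,322), and scene (679,58) and (449,80).

```bash
python3 - <<'E'
from h import *
t=capture("top");s=capture("scene")
T=lambda x,y:(160+x/4.4,180+y/4.4); S=lambda x,y:(295+(x-396)/4.4,155+y/4.4)
for a,b in((T(31,307),S(679,58)),(T(337,322),S(449,80)),(T(65,46),S(709,291)),(T(350,53),S(476,317))):
    o1,d1=ray(t,a);o2,d2=ray(s,b);d1,d2=d1[0],d2[0]
    k,r,*_=np.linalg.lstsq(np.c_[d1,-d2],o2-o1,rcond=None); p=(o1+k[0]*d1+o2+k[1]*d2)/2
    print(p,"miss",np.sqrt(r),"angle",np.arctan2(p[2]-.061,.622-p[0]))
E
```

```text
[0.48316923 0.20414453 0.11228096] miss [0.00107136] angle 0.3538322638084791
[0.47852739 0.05425524 0.11090241] miss [0.0035004] angle 0.33472999387337277
[0.62297646 0.20212899 0.05588539] miss [0.00239635] angle -1.7594417751003746
[0.62124097 0.05228318 0.0574544 ] miss [0.00154089] angle -1.359901422385637
```

The lid is at about 0.38 rad once the 4 mm low bias seen at the hinge is allowed for, which fits the expected 0.4. The hinge and side edges are consistent, so I hand in.

```bash
python3 -c "
from workcell import bot
print(bot.sign_off())"
```

```text
the job is handed in; nothing more can be done
None
```

Job handed in (no verdict came back): the saucer stands flat on the plain board about 158 mm from the lid's centre, the lid is ajar at about 0.38 rad by camera, the other saucer measures unmoved, the grinder and pot look unmoved, and the arm is clear.

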